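# Clear the stacked paint tins on the carver's bench

## Robot

A 6-joint arm with a two-finger parallel gripper is mounted at the origin on the work surface. World frame = base frame: x ahead of the robot, y to its left, z up, the work surface at z = 0. Lengths are in mm, angles in degrees, forces in N, time in s.
With the tool pointing down it reaches from about 300 to 850 mm from the base axis. Payload 4.2 kg.
Tool frame: the origin (TCP) lies midway between the tips of the shut fingers; the grasp point (between the pads) lies 19 mm behind it (pinch_z is the distance from the TCP to the grasp point, in mm); z points along the fingers, y is the line along which they close (so a half turn about z gives the same grasp; the last joint's range is limited). The gripper opens to 91 mm and grips with 3 to 60 N. Pads are 32 mm wide; open, the fingers measure 118 mm over their backs; the gripper's body (76 mm by 178 mm) begins 60 mm behind the grasp point.
Start: joints at [62.338, 18.312, 89.639, -0, 72.044, -1.146], TCP at [256.717, 514.529, 213.976] pointing down, gripper open.
Joint ranges: [-177.97, 177.97], [-48.28, 115.42], [12.27, 149.76], [-77.06, 257.06], [2.81, 150.46], [-146.56, 146.56]. Speed limits (degrees/s): [147.25, 147.25, 180, 180, 180, 180].

## Interface

Orientations are given as [roll, pitch, yaw] about the fixed x, y, z axes, in that order (R = Rz(yaw) Ry(pitch) Rx(roll)).
In Python, from workcell import * gives the robot as it stands.
- The arm moves only by the tool step_arm, never from a script. Its argument "steps" is a list of rows, each a list of 7 numbers: the turn, a rotation vector about the tool's x, y, z in degrees, then the shift along the tool's x, y, z in mm, then the opening, from 0 (shut) to 1 (fully open). In form: [[rx, ry, rz, x, y, z, hand], ...]. A call has exactly 8 rows; each row shifts and turns the commanded pose from where the row before left it, along the tool's axes as they then stand; what a row does not reach is not made up. A row lasts 1/8 s, in which the tool goes at most 62.5 mm and 10.7 degrees, less where a joint would pass 70% of its speed; a pose out of reach is approached as far as the arm can. A call is refused whole if a number of a shift passes 62.5 or a number of a turn 10.7, either way. A call with a gripper value outside its range is refused whole. The fingers move at their own pace and stop on an object; "force" is the grip in N (left out, the last holds). Time passes only in rows, so rows that do not move let the fingers close, or fill a call up. It gives the time, the measured TCP pose, the force, the opening and the grip force at its end, in the units of the state.
- state(): the state, without advancing time (a new reading comes with each control period).
- grab_frame(name): name is "scene" or "top" or "wrist"; returns a dict with "image" (384x512x3 uint8, blue, green, red), "fovy" (degrees; the focal length in pixels is half the picture's height over the tangent of half this angle, whatever the lens; pixels are square), "cx", "cy" (the principal point, pixels), "dist" ([k1, k2, p1, p2, k3] as OpenCV has them; the pictures are not rectified), "origin" and "rotation" of the camera in the world; the wrist camera has in their place "tool_from_camera" (4x4, takes a point from camera to tool coordinates, whose origin is the TCP and whose axes are the flange's). Camera axes: x right, y down, z forward; pixel columns grow to the right and rows downward; lengths in mm; the calibration is good to about 2 mm. A picture is of the moment at which its call begins: read the wrist's pose just before it. There is no depth.
- job_done(): hands the job in; it is judged then, once.
The state is a dict: "time_s": time; "qpos": joint angles; "qvel": joint speeds; "effort": joint torques, N m; "ee_pos": TCP position; "ee_rot": TCP orientation; "force": force on the tool from outside, world axes, zero at the start; "torque": the same for the moment, N m; "gripper_width": finger opening in mm; "gripper_force": force on a finger pad.
Only numpy, scipy, OpenCV 4.12 (cv2) and the standard library are available. Lean on these libraries where they do the work, as an engineer would, in place of code of your own. Each camera call takes 0.05 s, during which the arm holds its last target. There are 200 camera calls.

## Task

Take the two little stacks on the bench apart and set everything out for painting: stand each paint tin upright in the middle of the cork mat of its own colour, and lay the sanding block, dark side down, on the sloped tray so that it slides down and rests against the stop at the low end. Do not tip any tin over, and leave the varnish can and the brush pot where they stand.

Things in the scene. Friction and masses are not known exactly. Their poses are not given: they have to be found in the camera images.
- red_tin: Loose upright paint tin, red lid and red label band on bare metal, diameter 62 mm, height 50 mm, about 220 g. At the start it stands on the bench with either the yellow tin or the sanding block on its lid. Origin: centre of its underside, z up along its axis; yaw is of no meaning.
- blue_tin: Loose upright paint tin, blue lid and blue label band on bare metal, diameter 62 mm, height 50 mm, about 220 g. At the start it stands on the bench with either the yellow tin or the sanding block on its lid. Origin: centre of its underside, z up along its axis; yaw is of no meaning.
- yellow_tin: Loose upright paint tin, yellow lid and yellow label band on bare metal, diameter 42 mm, height 44 mm, about 100 g. At the start it stands on the lid of the red or of the blue tin. Origin: centre of its underside, z up along its axis; yaw is of no meaning.
- sanding_block: Loose cork sanding block with a 4 mm black sole below, 80 mm (its x) by 40 mm (its y) by 30 mm high, about 70 g. Either way round along x is the same. At the start it lies flat, at any yaw, on the lid of the red or of the blue tin, so that the lid shows at both of its sides. Origin: centre of its underside, z up.
- red_mat: Fixed flat cork disc, diameter 86 mm, 6 mm thick, with a red painted top. Origin: centre of its underside on the bench; its top lies 6 mm above that.
- blue_mat: Fixed flat cork disc, diameter 86 mm, 6 mm thick, with a blue painted top. Origin: centre of its underside on the bench; its top lies 6 mm above that.
- yellow_mat: Fixed flat cork disc, diameter 66 mm, 6 mm thick, with a yellow painted top. Origin: centre of its underside on the bench; its top lies 6 mm above that.
- slope_tray: Fixed wooden tray; its slick white surface (things slide down by themselves) falls 20 degrees towards its own +x, away from the robot. Origin: on the bench under its middle, z up. Surface height 53 mm at the middle, 90 at x = -103 mm, 15 at x = +103. 110 wide between 10 mm rims; stop 20 mm high, inner face at x = +98. Block resting lengthwise against it: origin at x = +60, z = +31.
- varnish_can: Bystander: closed can with a green label, diameter 76 mm, 100 mm high. Origin: centre of its underside.
- brush_pot: Bystander: white pot, diameter 68 mm, 90 mm high, with paint brushes standing up to 165 mm. Origin: centre of its underside.
Not all that is in view belongs to the job. Of the things shaped like the blue_tin, the blue one is meant.

How it is judged (in metres and radians):
At the end, for the whole second after the job is handed in: Each tin stands upright at rest on the mat of its own colour, its axis within 14 mm of the mat's centre; the sanding block lies flat at rest, sole down, on the sloped surface between the rims, touching or within about 10 mm of the stop (horizontal distance between red_tin and red_mat below 0.014 m and z of red_tin in the frame of red_mat between 0.002 and 0.01 m and angle between each of red_tin, blue_tin, yellow_tin's own z axis and vertical below 0.1 rad and linear speed of each of red_tin, blue_tin, yellow_tin, sanding_block below 0.02 m/s and horizontal distance between blue_tin and blue_mat below 0.014 m and z of blue_tin in the frame of blue_mat between 0.002 and 0.01 m and horizontal distance between yellow_tin and yellow_mat below 0.014 m and z of yellow_tin in the frame of yellow_mat between 0.002 and 0.01 m and x of sanding_block in the frame of slope_tray between 0.051 and 0.09 m and y of sanding_block in the frame of slope_tray between -0.05 and 0.05 m and z of sanding_block in the frame of slope_tray between 0.018 and 0.04 m and angle between sanding_block's own z axis and vertical below 0.45 rad).
It fails at once if a paint tin is tipped over (more than about 40 degrees) (angle between any of red_tin, blue_tin, yellow_tin's own z axis and vertical above 0.7 rad).
It fails at once if the varnish can or the brush pot is moved more than 25 mm or tipped (distance of any of varnish_can, brush_pot from where it was at the start of the episode above 0.025 m or angle between any of varnish_can, brush_pot's own z axis and vertical above 0.4 rad).
It also fails if it takes over 106 s, if anything falls off the work surface, if the arm or the gripper's body presses on something with over 40 N, if the wrist force passes 120 N, or if a joint passes its speed limit or range.

## Working session

There is one attempt and no reset: what is moved stays moved. The work goes in short steps, Python scripts to look and compute and a tool call to move; the robot and the scene stay as the last step left them, time stands still between calls to the robot, and variables do not carry over. Pictures are saved under pics/ and viewed, at most 14 in all, crops included, and the job is handed in when it is done.

Besides the shell and the picture viewer there is one more tool, called after "Call:" as name([rows], argument=value, ...), one row to a line, values as JSON. step_arm: Moves the arm, as the interface text tells. Its arguments: {"type":"object","properties":{"steps":{"type":"array","items":{"type":"array","items":{"type":"number"}}},"force":{"type":"number"}},"required":["steps"]}

```bash
mkdir -p pics; ls
cat > h.py <<'E'
from workcell import *
import numpy as np, cv2
from scipy.spatial.transform import Rotation as R
def K(f):
    h=f["image"].shape[0]; fl=h/2/np.tan(np.radians(f["fovy"]/2)); return np.array([[fl,0,f["cx"]],[0,fl,f["cy"]],[0,0,1.]])
def pose(f,s=None):
    if "tool_from_camera" in f:
        T=np.array(f["tool_from_camera"]); r=R.from_euler('xyz',s["ee_rot"],degrees=True).as_matrix()
        return np.array(s["ee_pos"])+r@T[:3,3], r@T[:3,:3]
    return np.array(f["origin"]),np.array(f["rotation"])
def rays(f,px,s=None):
    o,r=pose(f,s); p=cv2.undistortPoints(np.array(px,float).reshape(-1,1,2),K(f),np.array(f["dist"],float))[:,0]
    return o,np.c_[p,np.ones(len(p))]@r.T
def onplane(f,px,z,s=None):
    o,d=rays(f,px,s); return o+d*((z-o[2])/d[:,2])[:,None]
def tri(*obs):  # (o,d) pairs -> point, residual
    A=0;b=0
    for o,d in obs:
        d=d/np.linalg.norm(d);P=np.eye(3)-np.outer(d,d);A=A+P;b=b+P@o
    x=np.linalg.solve(A,b); return x,[np.linalg.norm((np.eye(3)-np.outer(d,d)/(d@d))@(x-o)) for o,d in obs]
E
python3 - <<'E'
from h import *
import pickle
s=state();print(s)
F={}
for n in("scene","top","wrist"):
    F[n]=grab_frame(n)
    print(n,{k:v for k,v in F[n].items() if k!="image"})
    cv2.imwrite(f"pics/{n}0.png",F[n]["image"])
pickle.dump((s,F),open("f0.pkl","wb"))
E
```

```text
pics
{'time_s': 0.0, 'qpos': array([ 6.23374180e+01,  1.83542982e+01,  8.97068114e+01, -1.33794036e-03,
        7.20428344e+01, -1.14482028e+00]), 'qvel': array([ 0.00155096,  0.05181717,  0.0303386 , -0.0057486 ,  0.00349493,
        0.00297304]), 'effort': array([-8.31721136e-04, -4.12447858e+01, -2.31967986e+01,  7.27911294e-02,
        4.57378454e-02, -1.14973886e-04]), 'ee_pos': array([256.48688221, 514.06602694, 213.09089113]), 'ee_rot': array([-1.79896051e+02, -8.04993700e-04,  1.53482651e+02]), 'force': array([-0.58211836,  0.67738365, -0.4865365 ]), 'torque': array([ 0.05044098,  0.04430775, -0.00066845]), 'gripper_force': 0.0, 'gripper_width': 91.2207579261169}
scene {'fovy': 50.14505585516596, 'cx': 255.78763299250792, 'cy': 191.85602140293244, 'dist': array([0.02001408, 0.        , 0.        , 0.        , 0.        ]), 'origin': array([1163.38046684, -234.76240399,  866.9337594 ]), 'rotation': array([-141.49575058,    0.73934385,   69.06409132])}
top {'fovy': 57.0096811473426, 'cx': 259.677798804028, 'cy': 192.38564530142997, 'dist': array([-0.04913699,  0.        ,  0.        ,  0.        ,  0.        ]), 'origin': array([ 464.71629937,  -17.37255527, 1057.30426034]), 'rotation': array([-173.95886293,    0.74360448,  -91.26195503])}
wrist {'fovy': 70.50075771256328, 'cx': 262.3712480203094, 'cy': 190.1215152022837, 'dist': array([-0.03321561,  0.        ,  0.        ,  0.        ,  0.        ]), 'tool_from_camera': array([[-9.55738516e-04, -9.58013132e-01, -2.86722734e-01,
         7.98475549e+01],
       [ 9.99999478e-01, -1.01904290e-03,  7.15620468e-05,
         7.92040642e-01],
       [-3.60740148e-04, -2.86722516e-01,  9.58013606e-01,
        -1.69998612e+02],
       [ 0.00000000e+00,  0.00000000e+00,  0.00000000e+00,
         1.00000000e+00]])}
```

```bash
sed -i 's/return np.array(f\["origin"\]),np.array(f\["rotation"\])/return np.array(f["origin"]),R.from_euler("xyz",f["rotation"],degrees=True).as_matrix()/' h.py; tail -22 h.py | head -9
```

```text
from workcell import *
import numpy as np, cv2
from scipy.spatial.transform import Rotation as R
def K(f):
    h=f["image"].shape[0]; fl=h/2/np.tan(np.radians(f["fovy"]/2)); return np.array([[fl,0,f["cx"]],[0,fl,f["cy"]],[0,0,1.]])
def pose(f,s=None):
    if "tool_from_camera" in f:
        T=np.array(f["tool_from_camera"]); r=R.from_euler('xyz',s["ee_rot"],degrees=True).as_matrix()
        return np.array(s["ee_pos"])+r@T[:3,3], r@T[:3,:3]
```

View pics/scene0.png

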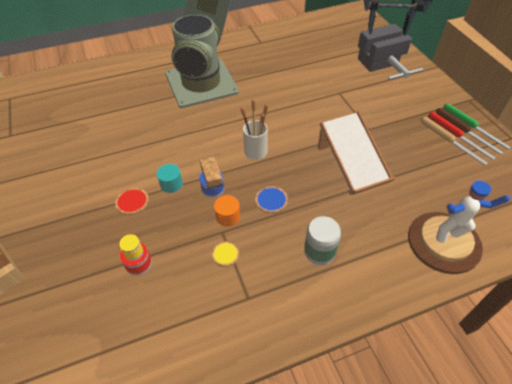

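View pics/top0.png

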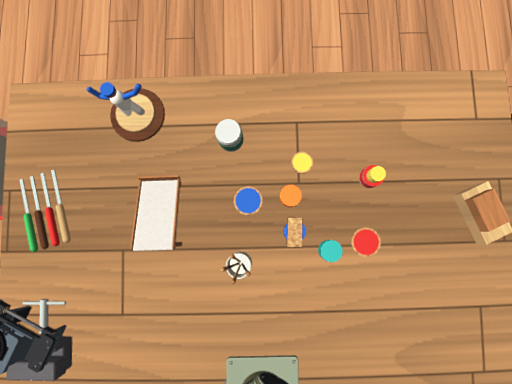

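Run:
```python
from h import *
import pickle
s,F=pickle.load(open("f0.pkl","rb"))
H={"yellow":(22,34),"red":(-4,5),"blue":(105,125),"orange":(6,14),"teal":(84,97)}
D={}
for n in("top","scene"):
    hsv=cv2.cvtColor(F[n]["image"],cv2.COLOR_BGR2HSV); h=hsv[...,0].astype(int); h[h>170]-=180
    for c,(a,b) in H.items():
        m=((h>=a)&(h<=b)&(hsv[...,1]>175)&(hsv[...,2]>90)).astype(np.uint8)
        cs,_=cv2.findContours(m,cv2.RETR_EXTERNAL,cv2.CHAIN_APPROX_NONE)
        for q in cs:
            if cv2.contourArea(q)<60: continue
            e=cv2.fitEllipse(q); x=onplane(F[n],[e[0]],6)[0]; print(n,c,np.round(e[0],1),np.round(e[1],1),cv2.contourArea(q),"z6:",np.round(x[:2]),"z50",np.round(onplane(F[n],[e[0]],50)[0][:2]))
    # white tray surface
    m=((hsv[...,1]<40)&(hsv[...,2]>150)).astype(np.uint8)
    cs,_=cv2.findContours(m,cv2.RETR_EXTERNAL,cv2.CHAIN_APPROX_NONE)
    for q in cs:
        if cv2.contourArea(q)>500:
            D[n]=cv2.boxPoints(cv2.minAreaRect(q)); ap=cv2.approxPolyDP(q,6,True)[:,0]; print(n,"white",cv2.contourArea(q),ap.tolist())
```

```text
top red [365.7 241.7] [23.7 24.5] 455.5 z6: [ 423. -316.] z50 [ 424. -303.]
top red [ 51.5 226.2] [ 7.5 49.6] 248.0 z6: [488. 628.] z50 [487. 601.]
top red [373.1 175.1] [19.1 25.1] 91.0 z6: [ 621. -349.] z50 [ 614. -335.]
top blue [247.7 200. ] [22.4 22.8] 400.5 z6: [554.  30.] z50 [550.  28.]
top blue [131.4  91.6] [ 6.8 18.9] 67.5 z6: [903. 389.] z50 [885. 372.]
top blue [102.2  90. ] [14.3 24.4] 169.5 z6: [912. 483.] z50 [893. 462.]
top white 2387.5 [[176, 181], [142, 182], [134, 250], [171, 249]]
scene yellow [134.4 251.8] [ 8.8 15.9] 61.5 z6: [ 585. -338.] z50 [ 614. -333.]
scene yellow [225.1 253.1] [18.9 22.2] 327.5 z6: [ 668. -136.] z50 [ 693. -141.]
scene yellow [128.6 242.3] [14.7 18.6] 212.0 z6: [ 553. -347.] z50 [ 584. -341.]
scene red [134.1 255.1] [29.4 32.2] 91.0 z6: [ 593. -340.] z50 [ 623. -335.]
scene red [133.1 252.7] [20.1 26. ] 117.5 z6: [ 586. -342.] z50 [ 616. -336.]
scene red [131.3 200.2] [20.2 28.1] 444.5 z6: [ 425. -317.] z50 [ 463. -313.]
scene red [446.2 123.9] [ 7.4 45.4] 236.0 z6: [485. 633.] z50 [520. 589.]
scene blue [481.7 187.2] [ 8.6 14.7] 88.0 z6: [726. 565.] z50 [748. 524.]
scene orange [226.8 210. ] [25.  31.2] 609.0 z6: [548. -92.] z50 [580. -99.]
scene white 642.5 [[310, 223], [316, 240], [338, 241], [332, 219]]
scene white 2329.0 [[354, 114], [325, 125], [355, 188], [387, 176]]
```

```bash
cat >> h.py <<'E'
def plan(tgt,yaw,n,rpy=None,s=None):
    """rows (n) from the present pose to tgt with tool rpy=[180,0,yaw]"""
    s=s or state(); p=np.array(s["ee_pos"]); r0=R.from_euler('xyz',s["ee_rot"],degrees=True)
    r1=R.from_euler('xyz',rpy or [180,0,yaw],degrees=True); rv=(r0.inv()*r1).as_rotvec(degrees=True); d=(np.array(tgt)-p)/n
    r=r0
    for i in range(n):
        print(np.round(rv/n,1).tolist(),np.round(r.inv().apply(d),1).tolist()); r=r*R.from_rotvec(rv/n,degrees=True)
E
python3 - <<'E'
from h import *
import pickle
s,F=pickle.load(open("f0.pkl","rb"))
def T(a,b):
    o1,d1=rays(F["top"],[a]);o2,d2=rays(F["scene"],[b]);x,e=tri((o1,d1[0]),(o2,d2[0]));return np.round(x),np.round(e,1)
for a,b in [((176,181),(355,188)),((142,182),(387,176)),((134,250),(354,114)),((171,249),(325,125))]: print("tray",*T(a,b))
for n,a in {"block":(294.5,228.5),"orange":(291,195),"teal":(331,251)}.items(): print(n,np.round(onplane(F["top"],[a],80 if n=="block" else 50)[0]))
print("varn",onplane(F["top"],[(228,132)],100)[0],"pot",onplane(F["top"],[(238,264)],90)[0])
im=F["top"]["image"][205:255,270:320]; print("ymat",onplane(F["top"],[(302,162.5)],6)[0],"ytin",onplane(F["top"],[(378,174)],94)[0])
plan([463,-100,215],180,16,s=s)
E
```

```text
tray [615. 243.  21.] [1. 1.]
tray [613. 342.  26.] [0.8 0.8]
tray [416. 341.  84.] [1.1 1.1]
tray [418. 245.  76.] [3.1 3.1]
block [ 466. -100.   80.]
orange [562. -96.  50.]
teal [ 401. -204.   50.]
varn [737.21852854  77.19903415 100.        ] pot [374.20216997  55.76548546  90.        ]
ymat [ 663.88555183 -135.79261437    6.        ] ytin [ 610.280294   -334.62867329   94.        ]
[-0.0, -0.0, -1.7] [-28.7, -28.6, -0.1]
[-0.0, -0.0, -1.7] [-27.8, -29.4, -0.1]
[-0.0, -0.0, -1.7] [-27.0, -30.2, -0.1]
[-0.0, -0.0, -1.7] [-26.1, -31.0, -0.1]
[-0.0, -0.0, -1.7] [-25.2, -31.7, -0.1]
[-0.0, -0.0, -1.7] [-24.3, -32.4, -0.1]
[-0.0, -0.0, -1.7] [-23.3, -33.1, -0.1]
[-0.0, -0.0, -1.7] [-22.4, -33.8, -0.1]
[-0.0, -0.0, -1.7] [-21.4, -34.4, -0.1]
[-0.0, -0.0, -1.7] [-20.4, -35.0, -0.1]
[-0.0, -0.0, -1.7] [-19.3, -35.6, -0.1]
[-0.0, -0.0, -1.7] [-18.3, -36.1, -0.1]
[-0.0, -0.0, -1.7] [-17.3, -36.6, -0.1]
[-0.0, -0.0, -1.7] [-16.2, -37.1, -0.1]
[-0.0, -0.0, -1.7] [-15.1, -37.6, -0.1]
[-0.0, -0.0, -1.7] [-14.0, -38.0, -0.1]
```

Call:
step_arm([
  [0,0,-1.7,-29,-28,0,1],
  [0,0,-1.7,-28,-29,0,1],
  [0,0,-1.7,-27,-30,0,1],
  [0,0,-1.7,-26,-31,0,1],
  [0,0,-1.7,-25,-32,0,1],
  [0,0,-1.7,-24,-32,0,1],
  [0,0,-1.7,-23,-33,0,1],
  [0,0,-1.7,-22,-34,0,1],
], force=20)

```text
time_s: 1.15
ee_pos: [360.7, 207.6, 213.8]
ee_rot: [180.0, 0.0, 167.2]
force: [0.4, 0.1, -0.1]
gripper_width: 91.3
gripper_force: 0.0
```

Call:
step_arm([
  [0,0,-1.7,-21,-34,0,1],
  [0,0,-1.7,-20,-35,0,1],
  [0,0,-1.7,-19,-36,0,1],
  [0,0,-1.7,-18,-36,0,1],
  [0,0,-1.7,-17,-37,0,1],
  [0,0,-1.7,-16,-37,0,1],
  [0,0,-1.5,-15,-37,0,1],
  [0,0,0,0,0,0,1],
])

```text
time_s: 2.15
ee_pos: [451.7, -60.2, 213.6]
ee_rot: [-180.0, -0.0, 178.6]
force: [0.6, 0.0, 0.4]
gripper_width: 91.2
gripper_force: 0.0
```

```bash
cat > look.py <<'E'
from h import *
import pickle,sys
s=state();f=grab_frame("wrist");t=sys.argv[1];pickle.dump((s,f),open(t+".pkl","wb"));cv2.imwrite(f"pics/{t}.png",f["image"])
print(s["time_s"],np.round(s["ee_pos"],1),np.round(s["ee_rot"],1),s["gripper_width"])
E
python3 look.py w1
```

```text
2.15 [451.7 -60.2 213.6] [-180.    -0.   178.6] 91.19122486075375
```

View pics/w1.png

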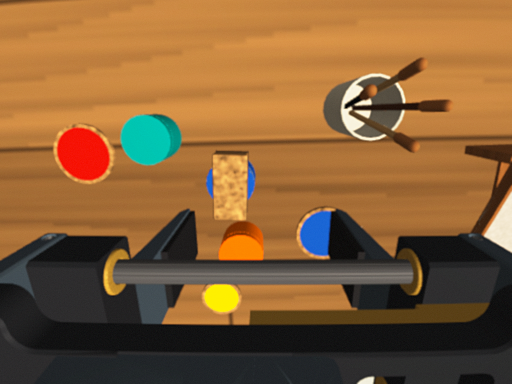

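Call:
step_arm([
  [0,0,-1.4,-3,-10,10,1],
  [0,0,0,-4,-10,18,1],
  [0,0,0,-4,-10,18,1],
  [0,0,0,-3,-10,18,1],
  [0,0,0,0,0,0,1],
  [0,0,0,0,0,0,1],
  [0,0,0,0,0,0,1],
  [0,0,0,0,0,0,1],
])

```text
time_s: 3.2
ee_pos: [465.3, -98.1, 150.6]
ee_rot: [-180.0, 0.1, -179.8]
force: [-1.0, 0.2, 0.4]
gripper_width: 91.4
gripper_force: 0.0
```

```bash
python3 look.py w2
cat > seg.py <<'E'
from h import *
import pickle
for t,rc in (("w1",(200,140,60,86)),("w2",None)):
    s,f=pickle.load(open(t+".pkl","rb")); im=f["image"]
    c=cv2.cvtColor(im,cv2.COLOR_BGR2HSV)
    print(t,"block hsv",[c[185,230].tolist(),c[170,225].tolist()],"wood",c[120,230].tolist())
E
python3 seg.py
```

```text
3.2 [465.3 -98.1 150.6] [-1.800e+02  1.000e-01 -1.798e+02] 91.37423732063966
w1 block hsv [[15, 167, 188], [17, 163, 232]] wood [15, 174, 204]
w2 block hsv [[109, 208, 210], [14, 172, 159]] wood [15, 176, 187]
```

View pics/w2.png

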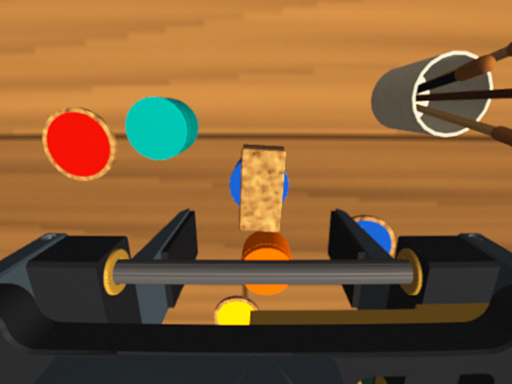

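Run:
```python
from h import *
import pickle
a=pickle.load(open("w1.pkl","rb"));b=pickle.load(open("w2.pkl","rb"))
A=[(213,154),(248,155),(246,219.5),(214,219.5)];B=[(243,151),(285,152),(281,231),(241,230)]
o1,d1=rays(a[1],A,a[0]);o2,d2=rays(b[1],B,b[0])
P=[]
for i in range(4):
    x,e=tri((o1,d1[i]),(o2,d2[i]));P.append(x);print(np.round(x,1),np.round(e,1))
P=np.array(P);print("mean",P.mean(0)); 
Q=onplane(b[1],B,80,b[0]); print(np.round(Q,1),Q.mean(0)); v=Q[2]+Q[3]-Q[0]-Q[1]; print("yaw",np.degrees(np.arctan2(v[1],v[0])))
# mats/teal/tin check on wrist: red mat ellipse
for c,(lo,hi),z in (("red",(-4,5),6),("teal",(84,97),50)):
  for s,f in (a,b):
    h=cv2.cvtColor(f["image"],cv2.COLOR_BGR2HSV);hh=h[...,0].astype(int);hh[hh>170]-=180
    m=((hh>=lo)&(hh<=hi)&(h[...,1]>175)&(h[...,2]>90)).astype(np.uint8)
    q=max(cv2.findContours(m,0,1)[0],key=cv2.contourArea); e=cv2.fitEllipse(q); print(c,np.round(e[0],1),np.round(onplane(f,[e[0]],z,s)[0]))
```

```text
[ 421.2 -115.7   75. ] [1.2 1.2]
[424.8 -76.5  61.5] [0.4 0.4]
[496.3 -80.5  86.7] [0.3 0.3]
[ 495.2 -118.2   87.1] [0.3 0.3]
mean [459.34013464 -97.72229921  77.57473495]
[[ 421.6 -115.3   80. ]
 [ 422.4  -78.1   80. ]
 [ 499.1  -79.9   80. ]
 [ 498.1 -118.6   80. ]] [460.31774908 -97.97117489  80.        ]
yaw -1.9205478766059476
red [ 82.8 153.5] [ 424. -314.    6.]
red [ 77.9 143.8] [ 424. -314.    6.]
teal [150.1 138.4] [ 403. -196.   50.]
teal [160.6 127.3] [ 403. -198.   50.]
```

Call:
step_arm([
  [0,0,2,5,0,20,1],
  [0,0,0,0,0,25,1],
  [0,0,0,0,0,25,1],
  [0,0,0,0,0,18,1],
  [0,0,0,0,0,9,1],
  [0,0,0,0,0,0,1],
  [0,0,0,0,0,0,1],
  [0,0,0,0,0,0,0.3],
], force=20)

```text
time_s: 4.25
ee_pos: [460.6, -98.4, 53.6]
ee_rot: [-180.0, 0.1, 178.2]
force: [0.3, -0.6, 0.7]
gripper_width: 83.7
gripper_force: 0.0
```

Call:
step_arm([
  [0,0,0,0,0,0,0.2],
  [0,0,0,0,0,0,0.2],
  [0,0,0,0,0,0,0.2],
  [0,0,0,0,0,0,0.2],
  [0,0,0,0,0,0,0.2],
  [0,0,0,0,0,-10,0.2],
  [0,0,0,0,0,-20,0.2],
  [0,0,0,0,0,-20,0.2],
])

```text
time_s: 5.25
ee_pos: [460.1, -98.3, 103.9]
ee_rot: [180.0, 0.0, 178.2]
force: [1.3, 0.4, -0.0]
gripper_width: 40.0
gripper_force: 20.0
```

Call:
step_arm([
  [0,0,-1.8,0,20,-40,0.2],
  [0,0,0,-4,45,-40,0.2],
  [0,0,0,-6,54,-20,0.2],
  [0,0,0,-6,54,0,0.2],
  [0,0,0,-6,54,0,0.2],
  [0,0,0,-6,54,0,0.2],
  [0,0,0,-6,54,0,0.2],
  [0,0,0,-6,50,0,0.2],
])

```text
time_s: 6.25
ee_pos: [500.7, 288.6, 203.6]
ee_rot: [180.0, 0.0, -180.0]
force: [0.8, 0.7, 0.5]
gripper_width: 39.9
gripper_force: 20.0
```

```bash
python3 look.py w3
```

```text
6.25 [500.7 288.6 203.6] [ 180.    0. -180.] 39.92469540901712
```

View pics/w3.png

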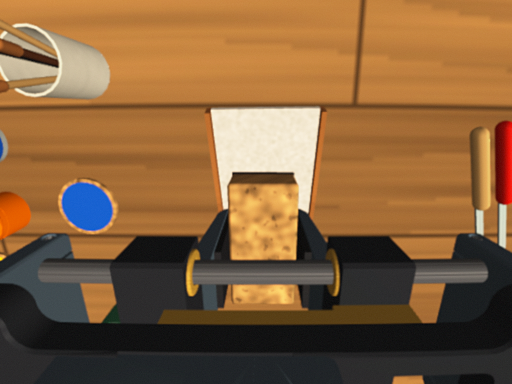

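Run:
```python
from h import *
import pickle
s,f=pickle.load(open("w3.pkl","rb"))
print(np.round(onplane(f,[(210.5,108.5),(323.5,108)],90,s),1), np.round(onplane(f,[(221.5,205),(313.5,205)],65,s),1))
im=f["image"]; h=cv2.cvtColor(im,cv2.COLOR_BGR2HSV); m=((h[...,0]>105)&(h[...,0]<125)&(h[...,1]>175)&(h[...,2]>90)).astype(np.uint8)
for q in cv2.findContours(m,0,1)[0]:
    if cv2.contourArea(q)>500: print(np.round(onplane(f,[cv2.fitEllipse(q)[0]],6,s)))
plan([549.5,293,200],0,4,rpy=[180,0,180])
```

```text
[[420.5 236.6  90. ]
 [420.  350.   90. ]] [[532.2 239.3  65. ]
 [532.3 350.3  65. ]]
[[556.  32.   6.]]
[0.1, 0.0, 0.0] [-12.0, -0.5, 0.8]
[0.1, 0.0, 0.0] [-12.0, -0.5, 0.8]
[0.1, 0.0, 0.0] [-12.0, -0.5, 0.8]
[0.1, 0.0, 0.0] [-12.0, -0.5, 0.8]
```

Call:
step_arm([
  [0,0,0,-30,1.5,14,0.2],
  [0,0,0,-30,1.5,14,0.2],
  [0,0,0,-30,1.5,14,0.2],
  [0,10,0,0,0,0,0.2],
  [0,10,0,0,0,0,0.2],
  [0,0,0,0,0,30,0.2],
  [0,0,0,0,0,30,0.2],
  [0,0,0,0,0,0,0.2],
])

```text
time_s: 7.3
ee_pos: [568.7, 290.3, 102.9]
ee_rot: [-179.9, -20.3, 180.0]
force: [-0.1, -0.2, -0.1]
gripper_width: 40.2
gripper_force: 20.0
```

```bash
python3 -c "
from h import *
plan([550,293,48],0,4,rpy=(R.from_euler('xyz',[180,0,180],degrees=True)*R.from_rotvec([0,20,0],degrees=True)).as_euler('xyz',degrees=True).tolist())"
```

```text
[-0.0, -0.1, -0.0] [-0.4, 0.7, 14.5]
[-0.0, -0.1, -0.0] [-0.4, 0.7, 14.5]
[-0.0, -0.1, -0.0] [-0.3, 0.7, 14.5]
[-0.0, -0.1, -0.0] [-0.3, 0.7, 14.5]
```

Call:
step_arm([
  [0,0,0,0,1,15,0.2],
  [0,0,0,-1,1,15,0.2],
  [0,0,0,0,1,15,0.2],
  [0,0,0,0,0,7,0.2],
  [0,0,0,0,0,5,0.2],
  [0,0,0,0,0,0,0.2],
  [0,0,0,0,0,0,0.2],
  [0,0,0,0,0,0,0.2],
])

```text
time_s: 8.3
ee_pos: [552.1, 294.2, 51.0]
ee_rot: [180.0, -19.9, 180.0]
force: [-1.2, 0.0, 0.0]
gripper_width: 39.7
gripper_force: 20.0
```

Call:
step_arm([
  [0,0,0,0,0,3,0.2],
  [0,0,0,0,0,1.5,0.2],
  [0,0,0,0,0,0,0.2],
  [0,0,0,0,0,0,0.65],
  [0,0,0,0,0,0,0.65],
  [0,0,0,0,0,0,0.65],
  [0,0,0,0,0,0,0.65],
  [0,0,0,0,0,0,0.65],
])

```text
time_s: 9.3
ee_pos: [550.3, 294.1, 46.5]
ee_rot: [180.0, -20.0, 180.0]
force: [-1.2, -0.6, 0.7]
gripper_width: 58.9
gripper_force: 0.0
```

Call:
step_arm([
  [0,0,0,0,0,-10,0.65],
  [0,0,0,0,0,-30,0.65],
  [0,0,0,0,0,-40,0.65],
  [0,0,0,0,0,-50,0.65],
  [0,-10,0,0,0,-20,0.8],
  [0,-10,0,0,0,0,1],
  [0,0,0,0,-30,0,1],
  [0,0,0,0,-50,0,1],
])

```text
time_s: 10.3
ee_pos: [601.1, 214.7, 188.7]
ee_rot: [180.0, 0.1, -179.8]
force: [1.6, -0.6, -0.5]
gripper_width: 90.9
gripper_force: 0.0
```

```bash
python3 look.py w4
python3 - <<'E'
from h import *
f=grab_frame("scene");a=f["image"][100:280,100:420];cv2.imwrite("pics/s1.png",cv2.resize(a,None,fx=2,fy=2))
E
```

```text
10.3 [601.1 214.7 188.7] [ 1.800e+02  1.000e-01 -1.798e+02] 90.87991964495016
```

View pics/s1.png

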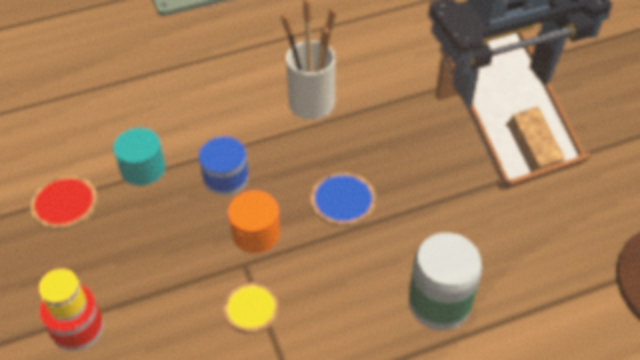

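Call:
step_arm([
  [0,0,0,17,-45,5,1],
  [0,0,0,20,-45,5,1],
  [0,0,0,20,-45,5,1],
  [0,0,0,20,-45,5,1],
  [0,0,0,20,-45,5,1],
  [0,0,0,20,-45,5,1],
  [0,0,0,20,-43,9,1],
  [0,0,0,0,0,0,1],
])

```text
time_s: 11.4
ee_pos: [463.3, -100.6, 148.5]
ee_rot: [180.0, -0.0, 179.7]
force: [-0.1, 0.6, -0.0]
gripper_width: 91.3
gripper_force: 0.0
```

```bash
cat > circ.py <<'E'
from h import *
import pickle,sys
t,c,z=sys.argv[1],sys.argv[2],float(sys.argv[3])
lo,hi={"yellow":(22,34),"red":(-4,5),"blue":(105,125)}[c]
s,f=pickle.load(open(t+".pkl","rb"));h=cv2.cvtColor(f["image"],cv2.COLOR_BGR2HSV);hh=h[...,0].astype(int);hh[hh>170]-=180
m=((hh>=lo)&(hh<=hi)&(h[...,1]>150)&(h[...,2]>90)).astype(np.uint8)
for q in cv2.findContours(m,0,1)[0]:
    if cv2.contourArea(q)>300:
        e=cv2.fitEllipse(q); P=onplane(f,q[:,0],z,s)[:,:2].astype(np.float32); (x,y),r=cv2.minEnclosingCircle(P)
        w=onplane(f,[e[0]],z,s)[0]; print(np.round(e[0],1),np.round(e[1],1),"ellipse@z",np.round(w[:2],1),"enclosing",round(x,1),round(y,1),"r",round(r,1), "bbox",P.min(0).round(),P.max(0).round())
E
python3 look.py w5; python3 circ.py w5 blue 50;python3 circ.py w5 blue 6
```

```text
11.4 [ 463.3 -100.6  148.5] [180.   -0.  179.7] 91.25204107700918
[379.2 235.7] [17.  43.3] ellipse@z [516.7  27.1] enclosing 521.7 22.8 r 27.3 bbox [502.   3.] [541.  44.]
[261.3 185.9] [57.3 58.6] ellipse@z [ 459.5 -101.7] enclosing 459.0 -101.2 r 32.8 bbox [ 428. -132.] [492. -72.]
[379.2 235.7] [17.  43.3] ellipse@z [538.5  47.9] enclosing 544.3 42.9 r 31.7 bbox [521.  20.] [567.  68.]
[261.3 185.9] [57.3 58.6] ellipse@z [ 471.9 -101.9] enclosing 471.3 -101.4 r 38.1 bbox [ 435. -137.] [509. -67.]
```

View pics/w5.png

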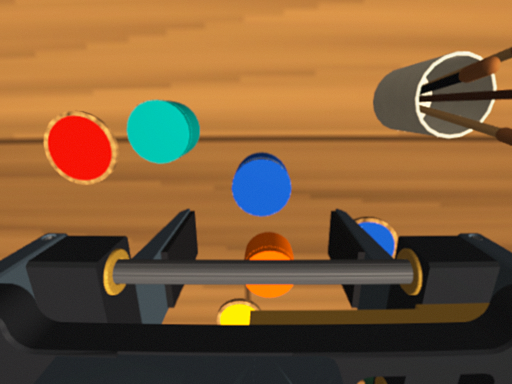

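Call:
step_arm([
  [0,0,0,2,-0.5,30,1],
  [0,0,0,0,0,40,1],
  [0,0,0,0,0,35,1],
  [0,0,0,0,0,20,1],
  [0,0,0,0,0,11,1],
  [0,0,0,0,0,0,1],
  [0,0,0,0,0,0,0.6],
  [0,0,0,0,0,0,0.5],
], force=25)

```text
time_s: 12.45
ee_pos: [463.2, -99.4, 13.2]
ee_rot: [-180.0, 0.1, 180.0]
force: [-0.1, -0.1, -0.2]
gripper_width: 74.5
gripper_force: 0.0
```

Call:
step_arm([
  [0,0,0,0,0,0,0.5],
  [0,0,0,0,0,0,0.5],
  [0,0,0,0,0,0,0.5],
  [0,0,0,0,0,0,0.5],
  [0,0,0,0,0,-8,0.5],
  [0,0,0,0,0,-20,0.5],
  [0,0,0,0,0,-30,0.5],
  [0,0,0,0,0,-20,0.5],
])

```text
time_s: 13.45
ee_pos: [462.4, -99.2, 91.5]
ee_rot: [180.0, 0.0, 180.0]
force: [0.7, 0.4, -1.7]
gripper_width: 61.6
gripper_force: 25.0
```

```bash
python3 look.py w6; python3 circ.py w6 blue 6; python3 circ.py w6 blue 126
```

```text
13.45 [462.4 -99.2  91.5] [180.   0. 180.] 61.55219233662249
[262.4 291.8] [17.  87.2] ellipse@z [577.3 -99.3] enclosing 568.4 -99.1 r 45.7 bbox [ 568. -145.] [591. -53.]
[265.2 230.5] [ 72.  116.7] ellipse@z [502.6 -96.3] enclosing 515.9 -99.1 r 62.0 bbox [ 455. -158.] [536. -40.]
[262.4 291.8] [17.  87.2] ellipse@z [485.9 -99.2] enclosing 481.2 -99.1 r 24.3 bbox [ 481. -123.] [493. -75.]
[265.2 230.5] [ 72.  116.7] ellipse@z [446.2 -97.6] enclosing 453.3 -99.1 r 32.9 bbox [ 421. -130.] [464. -68.]
```

Call:
step_arm([
  [0,0,0,-15,22,0,0.5],
  [0,0,0,-20,27,0,0.5],
  [0,0,0,-20,27,0,0.5],
  [0,0,0,-20,27,0,0.5],
  [0,0,0,-19,27,0,0.5],
  [0,0,0,0,0,0,0.5],
  [0,0,0,0,0,0,0.5],
  [0,0,0,0,0,0,0.5],
])

```text
time_s: 14.5
ee_pos: [555.6, 29.9, 90.1]
ee_rot: [-180.0, -0.1, 179.9]
force: [0.8, -0.6, -2.0]
gripper_width: 61.9
gripper_force: 25.0
```

```bash
python3 look.py w7
python3 - <<'E'
from h import *
f=grab_frame("top");cv2.imwrite("pics/t7.png",f["image"])
g=grab_frame("scene");cv2.imwrite("pics/s7.png",g["image"])
a=cv2.resize(f["image"][120:270,200:400],None,fx=2.5,fy=2.5); b=cv2.imread("pics/w7.png")[:,:300]
cv2.imwrite("pics/c7.png",np.hstack([a[:375],cv2.imread("pics/w7.png")[:375,100:400]]))
E
```

```text
14.5 [555.6  29.9  90.1] [-1.800e+02 -1.000e-01  1.799e+02] 61.93873413200466
```

View pics/c7.png

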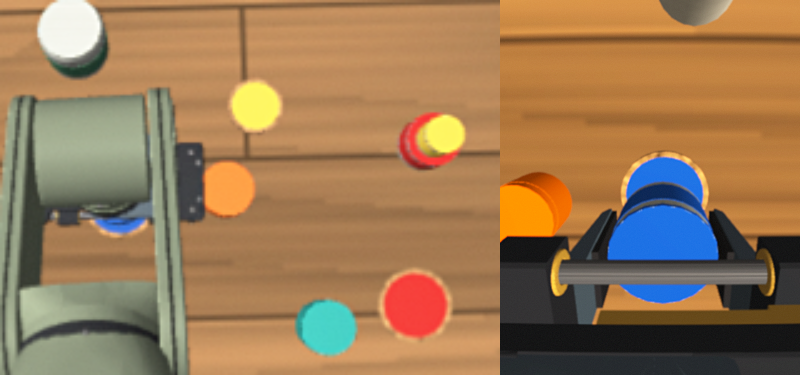

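Call:
step_arm([
  [0,0,0,-1,1,20,0.5],
  [0,0,0,0,0,25,0.5],
  [0,0,0,0,0,15,0.5],
  [0,0,0,0,0,8,0.5],
  [0,0,0,0,0,2,0.5],
  [0,0,0,0,0,0,0.5],
  [0,0,0,0,0,0,0.5],
  [0,0,0,0,0,0,0.5],
])

```text
time_s: 15.65
ee_pos: [557.8, 31.7, 20.9]
ee_rot: [180.0, 0.1, 180.0]
force: [-0.3, 1.0, -2.1]
gripper_width: 61.8
gripper_force: 25.0
```

Call:
step_arm([
  [0,0,0,0,0,1.5,0.5],
  [0,0,0,0,0,0,0.5],
  [0,0,0,0,0,0,0.75],
  [0,0,0,0,0,0,0.9],
  [0,0,0,0,0,0,0.9],
  [0,0,0,0,0,-20,0.9],
  [0,0,0,0,0,-50,1],
  [0,0,0,0,0,-60,1],
])

```text
time_s: 16.65
ee_pos: [556.6, 31.6, 149.4]
ee_rot: [-180.0, -0.2, 180.0]
force: [1.4, -0.5, -0.0]
gripper_width: 91.4
gripper_force: 0.0
```

```bash
python3 look.py w8; python3 circ.py w8 blue 56
python3 - <<'E'
from h import *
plan([592,-327,190],0,10,rpy=[180,0,180])
E
```

```text
16.65 [556.6  31.6 149.4] [-180.    -0.2  180. ] 91.42535684351972
[262.5 183.1] [61.6 70.6] ellipse@z [548.2  31.8] enclosing 549.7 31.8 r 36.6 bbox [513.   1.] [586.  62.]
[0.0, 0.1, -0.0] [-3.1, -35.9, -3.1]
[0.0, 0.1, -0.0] [-3.1, -35.9, -3.1]
[0.0, 0.1, -0.0] [-3.1, -35.9, -3.1]
[0.0, 0.1, -0.0] [-3.1, -35.9, -3.1]
[0.0, 0.1, -0.0] [-3.1, -35.9, -3.1]
[0.0, 0.1, -0.0] [-3.1, -35.9, -3.1]
[0.0, 0.1, -0.0] [-3.0, -35.9, -3.1]
[0.0, 0.1, -0.0] [-3.0, -35.9, -3.1]
[0.0, 0.1, -0.0] [-3.0, -35.9, -3.1]
[0.0, 0.1, -0.0] [-3.0, -35.9, -3.1]
```

Call:
step_arm([
  [0,0,0,-3,-30,-10,1],
  [0,0,0,-5,-42,-10,1],
  [0,0,0,-5,-48,-10,1],
  [0,0,0,-5,-48,0,1],
  [0,0,0,-5,-48,0,1],
  [0,0,0,-5,-48,0,1],
  [0,0,0,-5,-48,0,1],
  [0,0,0,-5,-44,0,1],
])

```text
time_s: 17.7
ee_pos: [595.3, -326.1, 178.6]
ee_rot: [180.0, 0.0, 180.0]
force: [0.5, 0.0, -0.4]
gripper_width: 91.4
gripper_force: 0.0
```

```bash
python3 look.py w9; python3 circ.py w9 yellow 94; python3 circ.py w9 yellow 6;python3 circ.py w9 red 50;python3 circ.py w9 red 6
```

```text
17.7 [ 595.3 -326.1  178.6] [180.   0. 180.] 91.40080225188213
[401.1 223.4] [32.5 43.2] ellipse@z [ 627.7 -183.9] enclosing 629.4 -183.4 r 21.5 bbox [ 609. -205.] [ 650. -162.]
[255.9 208.1] [39.9 48.1] ellipse@z [ 610.6 -332.5] enclosing 610.6 -332.6 r 25.5 bbox [ 586. -353.] [ 636. -312.]
[401.1 223.4] [32.5 43.2] ellipse@z [ 666.5 -134.8] enclosing 668.7 -134.1 r 28.9 bbox [ 641. -163.] [ 697. -106.]
[255.9 208.1] [39.9 48.1] ellipse@z [ 643.4 -334.8] enclosing 643.5 -334.9 r 34.3 bbox [ 610. -362.] [ 677. -308.]
[255.7 199. ] [47.7 61.7] ellipse@z [ 615.8 -333.9] enclosing 610.6 -334.2 r 33.2 bbox [ 578. -364.] [ 631. -304.]
[272.6  28.3] [64.9 67.1] ellipse@z [ 439.  -315.8] enclosing 437.4 -315.5 r 32.8 bbox [ 414. -348.] [ 470. -284.]
[255.7 199. ] [47.7 61.7] ellipse@z [ 630.6 -335. ] enclosing 624.6 -335.4 r 38.1 bbox [ 587. -369.] [ 648. -301.]
[272.6  28.3] [64.9 67.1] ellipse@z [ 427.7 -314.3] enclosing 425.9 -314.0 r 37.6 bbox [ 399. -351.] [ 463. -278.]
```

View pics/w9.png

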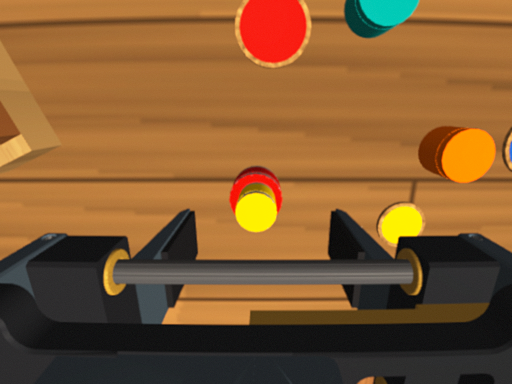

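Call:
step_arm([
  [0,0,0,-10,-4,10,1],
  [0,0,0,-9,-3,20,1],
  [0,0,0,0,0,35,1],
  [0,0,0,0,0,30,1],
  [0,0,0,0,0,18,1],
  [0,0,0,0,0,8,1],
  [0,0,0,0,0,0,1],
  [0,0,0,0,0,0,1],
], force=15)

```text
time_s: 18.75
ee_pos: [615.1, -331.7, 59.1]
ee_rot: [-179.9, 0.1, 180.0]
force: [-0.1, -0.2, -1.0]
gripper_width: 91.1
gripper_force: 0.0
```

Call:
step_arm([
  [0,0,0,0,0,0,0.6],
  [0,0,0,0,0,0,0.3],
  [0,0,0,0,0,0,0.3],
  [0,0,0,0,0,0,0.3],
  [0,0,0,0,0,0,0.3],
  [0,0,0,0,0,0,0.3],
  [0,0,0,0,0,0,0.3],
  [0,0,0,0,0,0,0.3],
])

```text
time_s: 19.75
ee_pos: [614.3, -331.4, 57.8]
ee_rot: [180.0, -0.0, 180.0]
force: [-0.1, -0.3, 0.6]
gripper_width: 41.7
gripper_force: 15.0
```

Call:
step_arm([
  [0,0,0,0,0,-15,0.3],
  [0,0,0,0,0,-35,0.3],
  [0,0,0,-6,25,0,0.3],
  [0,0,0,-12,45,0,0.3],
  [0,0,0,-12,45,0,0.3],
  [0,0,0,-12,45,0,0.3],
  [0,0,0,-10,36,0,0.3],
  [0,0,0,0,0,0,0.3],
])

```text
time_s: 20.75
ee_pos: [666.5, -131.1, 107.3]
ee_rot: [179.9, -0.1, -179.8]
force: [1.0, -0.1, -1.1]
gripper_width: 41.5
gripper_force: 15.0
```

```bash
python3 look.py w10; python3 circ.py w10 yellow 6
python3 - <<'E'
from h import *
f=grab_frame("scene");cv2.imwrite("pics/s10.png",f["image"]);w=cv2.imread("pics/w10.png")
cv2.imwrite("pics/c10.png",np.hstack([cv2.resize(f["image"][150:300,80:280],None,fx=2,fy=2),w[40:340,100:420]]))
E
```

```text
20.75 [ 666.5 -131.1  107.3] [ 1.799e+02 -1.000e-01 -1.798e+02] 41.476756567360745
[262.6 235.4] [60.8 75.7] ellipse@z [ 719.8 -130.5] enclosing 728.3 -130.4 r 46.5 bbox [ 682. -172.] [749. -88.]
[259.2 186.2] [42.3 56.8] ellipse@z [ 663.6 -134.2] enclosing 668.5 -133.9 r 28.7 bbox [ 640. -162.] [ 688. -106.]
```

View pics/c10.png

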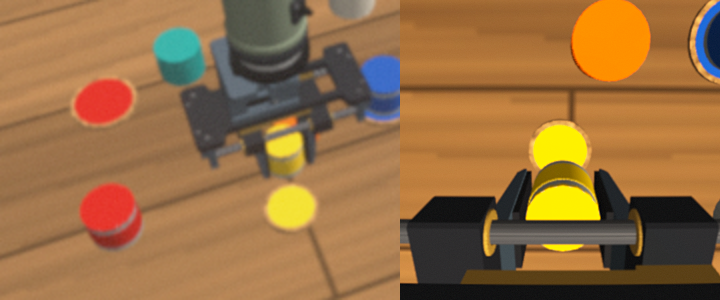

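Call:
step_arm([
  [0,0,0,-1,-3,20,0.3],
  [0,0,0,0,0,30,0.3],
  [0,0,0,0,0,25,0.3],
  [0,0,0,0,0,11,0.3],
  [0,0,0,0,0,4,0.3],
  [0,0,0,0,0,1,0.3],
  [0,0,0,0,0,0,0.3],
  [0,0,0,0,0,0,0.3],
])

```text
time_s: 21.85
ee_pos: [667.9, -138.4, 17.7]
ee_rot: [-180.0, 0.1, 180.0]
force: [-0.5, -0.6, -0.3]
gripper_width: 41.7
gripper_force: 15.0
```

Call:
step_arm([
  [0,0,0,0,3.5,0,0.3],
  [0,0,0,0,0,1.5,0.3],
  [0,0,0,0,0,0,0.3],
  [0,0,0,0,0,0,0.3],
  [0,0,0,0,0,0,0.3],
  [0,0,0,0,0,0,0.3],
  [0,0,0,0,0,0,0.3],
  [0,0,0,0,0,0,0.3],
])

```text
time_s: 22.85
ee_pos: [667.4, -134.9, 15.4]
ee_rot: [180.0, 0.0, 180.0]
force: [-0.6, -0.8, -0.1]
gripper_width: 41.6
gripper_force: 15.0
```

Call:
step_arm([
  [0,0,0,0,0,1,0.3],
  [0,0,0,0,0,0,0.3],
  [0,0,0,0,0,0,0.5],
  [0,0,0,0,0,0,0.7],
  [0,0,0,0,0,0,0.7],
  [0,0,0,0,0,-20,0.7],
  [0,0,0,0,0,-50,0.7],
  [0,0,0,0,0,-60,1],
])

```text
time_s: 23.85
ee_pos: [666.6, -134.7, 144.5]
ee_rot: [180.0, -0.2, 180.0]
force: [1.1, -1.6, -0.3]
gripper_width: 70.9
gripper_force: 0.0
```

Call:
step_arm([
  [0,0,0,4,-30,0,1],
  [0,0,0,10,-34,0,1],
  [0,0,0,10,-34,0,1],
  [0,0,0,10,-34,0,1],
  [0,0,0,10,-34,0,1],
  [0,0,0,10,-33,0,1],
  [0,0,0,0,0,0,1],
  [0,0,0,0,0,0,1],
])

```text
time_s: 24.85
ee_pos: [613.4, -333.4, 144.3]
ee_rot: [180.0, 0.0, 180.0]
force: [-0.3, 0.0, -0.2]
gripper_width: 91.4
gripper_force: 0.0
```

```bash
python3 look.py w11; python3 circ.py w11 red 50;python3 circ.py w11 yellow 50
```

```text
24.85 [ 613.4 -333.4  144.3] [180.   0. 180.] 91.36790947358358
[261.5 189.5] [58.3 63.2] ellipse@z [ 612.2 -334.2] enclosing 612.7 -334.6 r 33.8 bbox [ 579. -364.] [ 646. -304.]
[281.1  15.7] [39.4 77.6] ellipse@z [ 456.  -316.9] enclosing 446.4 -316.8 r 31.2 bbox [ 444. -348.] [ 473. -286.]
[444.9 228.9] [14.4 36.7] ellipse@z [ 656.9 -136.2] enclosing 661.8 -136.3 r 20.0 bbox [ 648. -156.] [ 664. -116.]
[420.3 217.7] [27.7 49. ] ellipse@z [ 643.7 -165.8] enclosing 649.5 -162.1 r 25.0 bbox [ 625. -187.] [ 665. -138.]
```

View pics/w11.png

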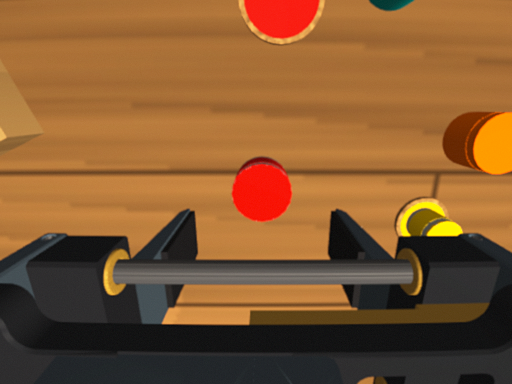

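Call:
step_arm([
  [0,0,0,-1,-0.5,30,1],
  [0,0,0,0,0,40,1],
  [0,0,0,0,0,33,1],
  [0,0,0,0,0,18,1],
  [0,0,0,0,0,10,1],
  [0,0,0,0,0,0,1],
  [0,0,0,0,0,0,0.8],
  [0,0,0,0,0,0,0.5],
], force=25)

```text
time_s: 25.9
ee_pos: [615.0, -334.8, 14.6]
ee_rot: [-179.9, 0.1, 180.0]
force: [0.8, 0.6, 0.1]
gripper_width: 74.2
gripper_force: 0.0
```

Call:
step_arm([
  [0,0,0,0,0,0,0.5],
  [0,0,0,0,0,0,0.5],
  [0,0,0,0,0,0,0.5],
  [0,0,0,0,0,0,0.5],
  [0,0,0,0,0,0,0.5],
  [0,0,0,0,0,0,0.5],
  [0,0,0,0,0,0,0.5],
  [0,0,0,0,0,0,0.5],
])

```text
time_s: 26.9
ee_pos: [614.6, -334.5, 14.0]
ee_rot: [-180.0, 0.0, 180.0]
force: [-0.6, 0.3, 5.4]
gripper_width: 62.0
gripper_force: 25.0
```

Call:
step_arm([
  [0,0,0,0,0,-10,0.5],
  [0,0,0,0,0,-30,0.5],
  [0,0,0,15,2,-30,0.5],
  [0,0,0,40,4,0,0.5],
  [0,0,0,45,5,0,0.5],
  [0,0,0,45,5,0,0.5],
  [0,0,0,35,3,0,0.5],
  [0,0,0,10,1,0,0.5],
])

```text
time_s: 27.9
ee_pos: [422.2, -313.6, 83.1]
ee_rot: [179.9, -0.1, 179.9]
force: [-0.1, -0.5, -2.9]
gripper_width: 61.6
gripper_force: 25.0
```

Call:
step_arm([
  [0,0,0,0,0,0,0.5],
  [0,0,0,0,0,0,0.5],
  [0,0,0,0,0,0,0.5],
  [0,0,0,0,0,0,0.5],
  [0,0,0,0,0,0,0.5],
  [0,0,0,0,0,0,0.5],
  [0,0,0,0,0,0,0.5],
  [0,0,0,0,0,0,0.5],
])

```text
time_s: 28.9
ee_pos: [424.4, -314.3, 83.4]
ee_rot: [180.0, 0.0, 180.0]
force: [0.1, -0.2, -2.6]
gripper_width: 61.7
gripper_force: 25.0
```

```bash
python3 look.py w12; python3 circ.py w12 red 6
```

```text
28.9 [ 424.4 -314.3   83.4] [180.   0. 180.] 61.66061900974192
[262.2 292.8] [21.9 94.4] ellipse@z [ 534.3 -314.6] enclosing 523.9 -314.3 r 47.5 bbox [ 523. -362.] [ 550. -267.]
[262.5 218.7] [106.8 112.8] ellipse@z [ 448.  -314.2] enclosing 455.6 -314.2 r 67.6 bbox [ 388. -371.] [ 494. -258.]
```

Call:
step_arm([
  [0,0,0,-0.5,0,20,0.5],
  [0,0,0,0,0,22,0.5],
  [0,0,0,0,0,13,0.5],
  [0,0,0,0,0,5,0.5],
  [0,0,0,0,0,2,0.5],
  [0,0,0,0,0,0,0.5],
  [0,0,0,0,0,0,0.5],
  [0,0,0,0,0,0,0.5],
])

```text
time_s: 29.95
ee_pos: [425.1, -314.5, 21.7]
ee_rot: [-180.0, 0.0, 180.0]
force: [-0.5, -0.3, -1.9]
gripper_width: 61.5
gripper_force: 25.0
```

Call:
step_arm([
  [0,0,0,0,0,1,0.5],
  [0,0,0,0,0,0,0.5],
  [0,0,0,0,0,0,0.7],
  [0,0,0,0,0,0,0.9],
  [0,0,0,0,0,0,0.9],
  [0,0,0,0,0,-20,0.9],
  [0,0,0,0,0,-50,1],
  [0,0,0,0,0,-60,1],
])

```text
time_s: 30.95
ee_pos: [424.2, -313.8, 151.0]
ee_rot: [179.9, -0.1, 180.0]
force: [0.3, -1.0, -0.0]
gripper_width: 91.2
gripper_force: 0.0
```

Call:
step_arm([
  [0,0,0,10,-5,-30,1],
  [0,0,0,20,-10,-20,1],
  [0,0,0,20,-20,0,1],
  [0,0,0,20,-20,0,1],
  [0,0,0,15,-20,0,1],
  [0,0,0,0,0,0,1],
  [0,0,0,0,0,0,1],
  [0,0,0,0,0,0,1],
])

```text
time_s: 31.95
ee_pos: [340.3, -388.7, 200.3]
ee_rot: [180.0, 0.0, -180.0]
force: [0.3, 0.1, 0.2]
gripper_width: 91.3
gripper_force: 0.0
```

Run:
```python
from h import *
T=grab_frame("top");S=grab_frame("scene")
cv2.imwrite("pics/fin.png",np.vstack([cv2.resize(T["image"][100:270,120:400],None,fx=2,fy=2)[:300],cv2.resize(S["image"][100:280,110:390],None,fx=2,fy=2)[:300]]))
for c,(lo,hi) in {"yellow":(22,34),"red":(-4,5),"blue":(105,125)}.items():
  for n,f in (("top",T),("scene",S)):
    h=cv2.cvtColor(f["image"],cv2.COLOR_BGR2HSV);hh=h[...,0].astype(int);hh[hh>170]-=180
    m=((hh>=lo)&(hh<=hi)&(h[...,1]>140)&(h[...,2]>90)).astype(np.uint8)
    for q in cv2.findContours(m,0,1)[0]:
        if 60<cv2.contourArea(q): e=cv2.fitEllipse(q);print(c,n,np.round(e[0],1),np.round(onplane(f,[e[0]],50)[0][:2]))
```

```text
yellow top [301.9 161.6] [ 658. -131.]
yellow scene [224.6 250.3] [ 686. -140.]
red top [367.1 241.7] [ 424. -307.]
red top [ 51.6 226.3] [486. 601.]
red scene [132.2 202.4] [ 471. -312.]
red scene [126.8 189.1] [ 423. -317.]
red scene [446.7 124.1] [521. 590.]
blue top [247.7 200.2] [550.  28.]
blue top [131.1  91.8] [884. 372.]
blue top [102.1  90. ] [893. 462.]
blue scene [481.  187.9] [749. 521.]
blue scene [271.4 187. ] [552.  31.]
```

View pics/fin.png

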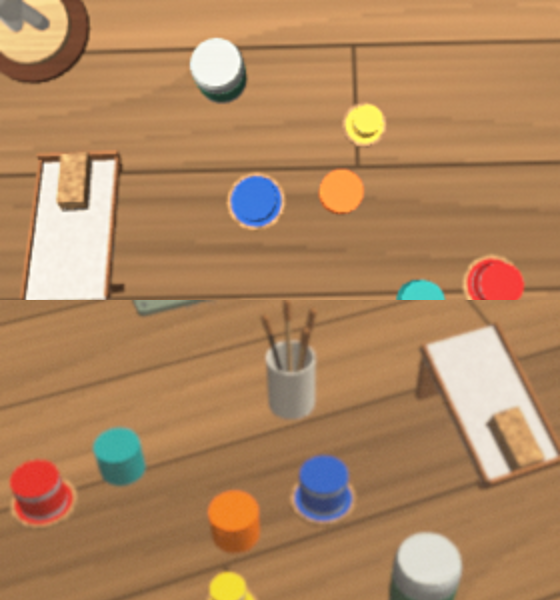

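```bash
python3 -c "
from workcell import *
print(job_done())"
```

```text
the job is handed in; nothing more can be done
None
```

The job is handed in at about 32 s of robot time: the last top and scene pictures show all three tins upright on the mats of their own colour, and the sanding block against the tray's low-end stop. No verdict came back.

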